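Park the roller and stopper the film station's tank

TASK

Close up the wet-film station: pick up the smoothing paddle and use it to push the rubber roller gently along its rails, off the tank's filler neck and on until it drops into the parking notch at the end of the track; the gripper itself must not touch the roller. Stand the paddle upright back on the counter, and set the larger of the two stoppers gently into the filler neck, upright and fully home with its flange flat on the rim. Leave the other things on the counter as they are.

Things in the scene. Friction and masses are not known exactly. Their poses are not given: they have to be found in the camera images.
- station: Film station, fixed: white tank, grey deck, 164 (x) by 312 mm (y). Origin: centre of underside, z up. Track along y: steel rails at x = +-(50 to 64) mm, tops at height 70 mm for y -150 to 108 mm, then dark and 65 mm high to y 150: the parking notch. Side guides (inner faces x +-69 mm) and end stops (inner faces y +-150 mm) rise to 86 mm. Between the rails: open to the deck (56 mm).
- mouth (a point): Centre of the filler neck's mouth (level rim, outer diameter 60 mm, inner 52 mm), at x 0, y -30, height 62 mm in the station's frame, so 8 mm below the rail tops. The bore tapers from 52 mm at the mouth to 40 mm at 50 mm depth. Axes as the station's. The roller covers it at the start.
- notch (a point): Where the roller's centre is when parked: x 0, y 128, height 87 mm in the station's frame; the roller then lies 5 mm lower than on the rails, with about 5 mm of play along y. The roller is pushed along the station's +y towards it.
- roller_center (a point): Centre of the loose black rubber roller, 44 mm diameter, 130 mm long, about 0.35 kg, lying across both rails (axis along the station's x), centre 22 mm above the rail tops; free to roll. The point's axes turn as it rolls.
- paddle_center (a point): Centre (50 mm above the underside) of the paddle, 0.18 kg, standing on the counter, z up: a white block 30 mm thick (its x), 100 mm wide (y), 58 mm high, with an upright wooden handle centred on top, 20 mm thick (x), 60 mm wide (y), 58 to 100 mm above the underside. Either flat face may push. It may be put back on any free spot of the counter, such as where it started.
- stopper_center (a point): Centre (45.5 mm above the underside) of the larger grey stopper, 91 mm tall, 0.16 kg, standing upright, z up: tapered plug 45 mm long, diameter 36 mm at the foot, 48 at its top; flange 64 mm wide, 6 thick; round knob 28 mm wide, 40 tall. The plug enters the neck with 2 mm clearance all round until the flange lies on the rim; this point is then level with the rim.
- small_stopper_center (a point): Centre of a smaller stopper of the same shape and material (60 mm tall, flange 40 mm), standing upright: it belongs to something else; leave it.
Mind the look-alikes: they are no part of the job. What is shaped like the part that bears paddle_center but green or pink is not meant.

How it is judged:
By the outcome, as a careful person would: the job done as asked, in the order asked, and still so for the second after the job is handed in, with the robot touching nothing.
It also fails if it takes over 72 s, if anything falls off the work surface, if the arm or the gripper's body presses on something with over 40 N, if the wrist force passes 120 N, or if a joint passes its speed limit or range.

ROBOT

A 6-joint arm with a two-finger parallel gripper is mounted at the origin on the work surface. World frame = base frame: x ahead of the robot, y to its left, z up, the work surface at z = 0. Lengths are in mm, angles in rad, forces in N, time in s.
With the tool pointing down it reaches from about 400 to 925 mm from the base axis. Payload 12.5 kg.
Tool frame: the origin (TCP) lies on the front face of the gripper's body, between the roots of the fingers; the fingertips stand 78 mm ahead of it and the grasp point (between the pads) lies 59 mm ahead of it (env.nose_length is the distance from the TCP to the fingertips, in mm); z points along the fingers, y is the line along which they close (so a half turn about z gives the same grasp; the last joint's range is limited). The gripper opens to 95 mm and grips with 3 to 60 N. Pads are 20 mm wide; open, the fingers measure 119 mm over their backs; the gripper's body (75 mm by 180 mm) begins 59 mm behind the grasp point.
Start: joints at [-1.278, 0.491, 1.559, -0, 1.092, -0.106], TCP at [242.717, -575.957, 292.261] pointing down, gripper open.
Joint ranges: [-3.1, 3.1], [-0.84, 2.19], [0.05, 2.79], [-1.13, 4.28], [0.06, 2.93], [-2.69, 2.69]. Speed limits (rad/s): [2.22, 2.22, 2.79, 3.14, 3.14, 3.14].

INTERFACE

Orientations are given as [roll, pitch, yaw] about the fixed x, y, z axes, in that order (R = Rz(yaw) Ry(pitch) Rx(roll)).
In Python, from cell import env gives the robot as it stands.
- The arm moves only by the tool jog_arm, never from a script. Its argument "motion" is a list of rows, each a list of 7 numbers: the turn, a rotation vector about the tool's x, y, z in degrees, then the shift along the tool's x, y, z in mm, then the finger opening in mm, from 0 to 95.1. In form: [[wx, wy, wz, x, y, z, hand], ...]. A call has 1 to 10 rows; each row shifts and turns the commanded pose from where the row before left it, along the tool's axes as they then stand; what a row does not reach is not made up. A row lasts 1/8 s, in which the tool goes at most 62.5 mm and 10.7 degrees, less where a joint would pass 70% of its speed; a pose out of reach is approached as far as the arm can. A call is refused whole if a number of a shift passes 62.5 or a number of a turn 10.7, either way. A call with a gripper value outside its range is refused whole. The fingers move at their own pace and stop on an object; the grip force is fixed at half the most. Time passes only in rows, so rows that do not move let the fingers close. It gives the time, the measured TCP pose, the force, the opening and the grip force at its end, in the units of the state.
- env.state(): the state, without advancing time (a new reading comes with each control period).
- env.read_camera(name): name is "scene" or "top"; returns a dict with "color" (420x560x3 uint8, red, green, blue), "z_map" (420x560 float32, mm along the optical axis (not along the pixel's ray), 0 where there is no reading), "camera_matrix" (3x3 intrinsics, pixels), "k1" (the pictures are not rectified: a ray, as slopes to the right and down, at radius r is drawn at 1 + k1 r^2 times it, then the intrinsics apply), "world_to_cam" (4x4, takes a point from world to camera coordinates). Camera axes: x right, y up, looking along -z (the intrinsics and any distortion apply to the point x, -y, -z); pixel columns grow to the right and rows downward; lengths in mm; the calibration is good to about 2 mm. A picture is of the moment at which its call begins.
- env.job_done(): hands the job in; it is judged then, once.
Trained networks look in the newest picture that a camera, given by its name, has taken for a name from the list of things; names that differ only in an ending like _2 or _b are one class to them, and where a whole thing is asked for, a point or a joint stands for the part that bears it (a point fixed in the world has none). Each returns a list of dicts, best first, with "score" (0 to 1); they miss things now and then, are a little off and sometimes report something else, mostly with a low value. They report only what shows in the picture. A call takes as long as a camera call. They do not tell look-alikes from the thing itself.
- env.recognise(camera, thing): "location" ([column, row] in pixels, amid what is visible of it).
The state is a dict: "t": time; "joints": joint angles; "qvel": joint speeds; "tau": joint torques, N m; "eef_pos": TCP position; "tcp_rot": TCP orientation; "ft_force": force on the tool from outside, world axes, zero at the start; "moment": the same for the moment, N m; "opening": opening from 0.0 (shut) to 1.0 (fully open); "grip_force": force on a finger pad.
Only numpy, scipy, OpenCV 4.12 (cv2) and the standard library are available. Lean on these libraries where they do the work, as an engineer would, in place of code of your own. Each camera call takes 0.05 s, during which the arm holds its last target. There are 200 camera calls.

## Working session

There is one attempt and no reset: what is moved stays moved. The work goes in short steps, Python scripts to look and compute and a tool call to move; the robot and the scene stay as the last step left them, time stands still between calls to the robot, and variables do not carry over. Pictures are saved under pics/ and viewed, at most 10 in all, crops included, and the job is handed in when it is done.

Besides the shell and the picture viewer there is one more tool, called after ">>>" as a command line: name --pt "numbers of a row" for each row, then --argument value for the rest. jog_arm: Moves the arm, as the interface text tells. Its arguments: {"type":"object","properties":{"motion":{"type":"array"}},"required":["motion"]}

```bash
ls; mkdir -p pics
cat > h.py <<'E'
import numpy as np, cv2
from cell import env
def cam(name):
    return env.read_camera(name)
def cloud(c):
    K=np.array(c["camera_matrix"]);k1=c["k1"];z=c["z_map"];H,W=z.shape
    u,v=np.meshgrid(np.arange(W),np.arange(H))
    p=cv2.undistortPoints(np.stack([u,v],-1).reshape(-1,1,2).astype(float),K,np.array([k1,0,0,0.])).reshape(H,W,2)
    P=np.stack([p[...,0]*z,-p[...,1]*z,-z,np.ones_like(z)],-1)
    Wd=P@np.linalg.inv(c["world_to_cam"]).T
    Wd[z==0]=np.nan
    return Wd[...,:3]
def save(c,f,box=None,s=1):
    im=c["color"][...,::-1]
    if box: im=im[box[1]:box[3],box[0]:box[2]]
    cv2.imwrite(f,cv2.resize(im,None,fx=s,fy=s,interpolation=cv2.INTER_CUBIC))
E
python3 - <<'E'
from h import *
a=cam("scene");b=cam("top")
cv2.imwrite("pics/a.png",a["color"][...,::-1]);cv2.imwrite("pics/b.png",b["color"][...,::-1])
np.savez("first.npz",ca=a["color"],cb=b["color"],A=cloud(a),B=cloud(b))
for n,c in(("scene",a),("top",b)):
    X=cloud(c)
    for t in["station","roller_center","paddle_center","stopper_center","small_stopper_center"]:
        for d in env.recognise(n,t)[:4]:
            u,v=np.round(d["location"]).astype(int); print(n,t,u,v,round(d["score"],2),np.round(X[v,u]))
print(env.state())
E
```

```text
pics
scene station 293 250 0.57 [586.  94.  55.]
scene roller_center 281 225 0.87 [597.  52. 104.]
scene paddle_center 239 184 0.96 [ 577. -269.   47.]
scene paddle_center 212 205 0.96 [ 690. -195.   46.]
scene paddle_center 248 160 0.79 [ 493. -394.   56.]
scene stopper_center 370 320 0.79 [558. 349.  58.]
scene small_stopper_center 278 167 0.49 [ 414. -323.   44.]
top station 241 203 0.64 [572.  67.  55.]
top roller_center 254 194 0.84 [581.  29. 113.]
top paddle_center 405 200 0.8 [ 558. -302.  100.]
top paddle_center 458 238 0.75 [ 473. -411.   90.]
top paddle_center 360 151 0.69 [ 678. -213.   82.]
top stopper_center 127 217 0.73 [545. 329.  75.]
top small_stopper_center 412 271 0.52 [ 403. -323.   34.]
{'t': 0.6, 'joints': array([-1.27758582e+00,  4.90876908e-01,  1.55890682e+00,  1.91913237e-06,
        1.09171286e+00, -1.05606820e-01]), 'qvel': array([ 0.00083091,  0.00015623, -0.00037845, -0.00231129, -0.000291  ,
        0.00023281]), 'tau': array([ 5.06584547e-04, -6.12212133e+01, -2.58355808e+01,  6.94154575e-02,
        4.44939709e-02, -2.99088413e-05]), 'eef_pos': array([ 242.72359687, -575.94593956,  292.27294322]), 'tcp_rot': array([3.14149694e+00, 8.43309315e-06, 3.98816440e-01]), 'ft_force': array([-0.40251533,  0.54883441, -0.3872605 ]), 'moment': array([-0.00942506,  0.00305978, -0.00285366]), 'grip_force': 0.0, 'opening': 0.9993473064064964}
```

View pics/a.png

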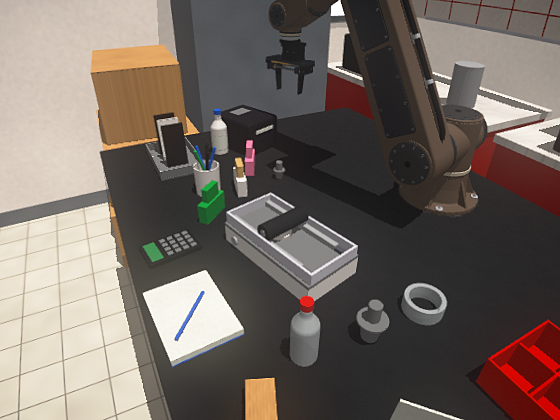

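View pics/b.png

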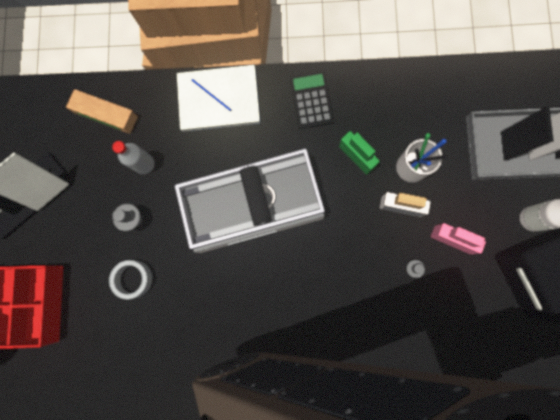

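Run:
```python
from h import *
d=np.load("first.npz")
A=d["ca"][140:215,190:300];B=d["cb"][140:260,165:335]
Pd=d["cb"][120:260,335:495]
f=lambda i,w,h:cv2.resize(i[...,::-1],(w,h),interpolation=cv2.INTER_CUBIC)
cv2.imwrite("pics/c.png",np.hstack([f(B,510,360),np.vstack([f(Pd,280,180),f(A,280,180)])]))
for n in"AB":
    X=d[n];c=d["c"+n.lower()].astype(int)
    def box(x0,x1,y0,y1,z0,z1):
        return (X[...,0]>x0)&(X[...,0]<x1)&(X[...,1]>y0)&(X[...,1]<y1)&(X[...,2]>z0)&(X[...,2]<z1)
    def rect(m,t):
        P=X[m][:,:2].astype(np.float32);(r)=cv2.minAreaRect(P);print(n,t,m.sum(),np.round(np.array(r[0]),1),np.round(r[1],1),round(r[2],2),"zmed",np.round(np.median(X[m][:,2]),1), "mean",P.mean(0).round(1))
    # table level
    print(n,"table z",np.nanmedian(X[box(350,800,-300,300,-15,15)][:,2]))
    rect(box(440,720,-130,280,78,94),"rim")
    rect(box(520,630,-350,-250,88,112),"handle top")
    rect(box(520,630,-350,-230,45,64),"block top")
    rect(box(500,600,290,390,84,100),"knob")
    rect(box(500,600,290,390,44,56),"flange")
    rect(box(440,720,-130,280,100,125),"roller")
    rect(box(370,440,-360,-290,50,70),"small")
```

```text
A table z 0.23819255109310689
A rim 1354 [576.6  46.7] [153.8 314.3] 13.78 zmed 84.8 mean [581.7  71.8]
A handle top 89 [ 588.6 -320.2] [60.6 80.2] 75.6 zmed 98.0 mean [ 567.1 -309.9]
A block top 114 [ 581.4 -299.1] [71.3 87.6] 24.05 zmed 56.5 mean [ 573.3 -288. ]
A knob 150 [548.3 344.4] [26. 26.] 88.86 zmed 90.3 mean [548.5 346.1]
A flange 497 [547.7 346.1] [60.2 62.2] 43.44 zmed 51.3 mean [552.  350.8]
A roller 572 [581.3  32.8] [131.6  39.9] 13.66 zmed 109.8 mean [584.8  39.3]
A small 27 [ 409.4 -328.5] [23.6 16.8] 62.74 zmed 58.3 mean [ 410.4 -326.9]
B table z 0.46942473406238605
B rim 1274 [577.5  45.3] [151.  312.2] 13.83 zmed 86.0 mean [575.5  47.7]
B handle top 315 [ 587.5 -323.2] [60.2 80.4] 76.03 zmed 99.6 mean [ 563.9 -316.8]
B block top 297 [ 586.4 -316.8] [88. 86.] 75.83 zmed 57.9 mean [ 563.8 -300.3]
B knob 136 [548.1 341.4] [27.6 28.1] 37.26 zmed 91.3 mean [547.4 341.2]
B flange 390 [547.6 340.4] [61.5 63.1] 73.59 zmed 51.5 mean [545.8 335.8]
B roller 1046 [581.2  28.7] [130.9  41.3] 13.76 zmed 111.4 mean [580.   27.9]
B small 87 [ 408.9 -331.2] [20.5 20. ] 88.41 zmed 60.4 mean [ 409. -330.]
```

View pics/c.png

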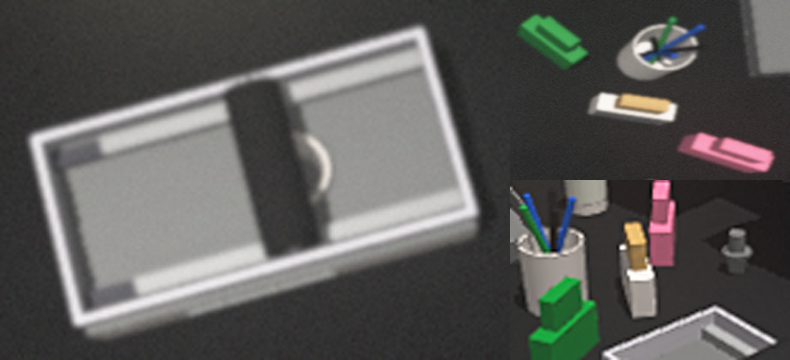

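Run:
```python
from h import *
d=np.load("first.npz")
for n in"AB":
    X=d[n];c=d["c"+n.lower()].astype(int)
    R,G,Bl=c[...,0],c[...,1],c[...,2]
    reg=(abs(X[...,0]-562)<60)&(abs(X[...,1]+315)<75)
    reg&=(X[...,0]+0*X[...,1]<605)
    wood=reg&(R-Bl>45)&(R-G<70)&(X[...,2]>85)
    w2=reg&(X[...,2]>50)&(X[...,2]<64)&(R>120)
    for t,m in(("handle",wood),("block",w2)):
        P=X[m][:,:2].astype(np.float32);r=cv2.minAreaRect(P);print(n,t,len(P),np.round(r[0],1),np.round(r[1],1),round(r[2],2),np.median(X[m][:,2]).round(1))
    near=(abs(X[...,0]-565)<140)&(abs(X[...,1]+313)<70)&(X[...,2]>105)
    P=X[near];print(n,"tall near",len(P),P.min(0).round(),P.max(0).round())
    q=near&(X[...,2]>130);print(X[q].min(0).round() if q.any() else None, X[q].max(0).round() if q.any() else None)
```

```text
A handle 80 [ 558.6 -312.5] [60.6 19.4] 73.29 98.2
A block 78 [ 551.1 -331.5] [142.4  41.4] 65.87 56.9
A tall near 196 [ 619. -379.  105.] [ 688. -311.  155.]
[ 619. -379.  130.] [ 688. -311.  155.]
B handle 288 [ 558.4 -316. ] [60.2 20.5] 76.19 99.8
B block 304 [ 550.4 -333.3] [140.8  43.3] 66.86 58.2
B tall near 309 [ 555. -379.  105.] [ 689. -314.  158.]
[ 622. -379.  130.] [ 689. -314.  158.]
```

Candidates for the paddle, by pixel in scene and top:
- Green: (212,205) and (360,151).
- Pink: (248,160) and (458,238).
- White with a wooden handle: (239,184) and (405,202).

The description says a white block with a wooden handle, so the third is the one meant, and the crop confirms it. The dark parking notch is at the station's world +y end, on the left in the top view. The larger stopper is at top (127,217). Tall pens stand beside the paddle, so I'll grip the handle across its 60 mm width, which keeps the gripper body clear of them.

>>> jog_arm --pt "0 0 0 49 -14.8 0 95" --pt "0 0 0 49 -14.8 0 95" --pt "0 0 0 49 -14.8 0 95" --pt "0 0 0 49 -14.8 0 95" --pt "0 0 0 49 -14.8 0 95" --pt "0 0 0 49 -14.8 0 95" --pt "0 0 0 49 -14.8 0 95" --pt "0 0 0 49.5 -14.8 0 95"

```text
t: 1.6
eef_pos: [559.6, -313.2, 292.4]
tcp_rot: [3.141, -0.0, 0.399]
ft_force: [0.1, -0.5, 0.1]
opening: 1.003
grip_force: 0.0
```

>>> jog_arm --pt "0 0 -10.15 0 0 0 95" --pt "0 0 -10.15 0 0 0 95" --pt "0 0 -10.15 0 0 0 95" --pt "0 0 -10.15 0 0 0 95" --pt "0 0 -10.15 0 0 0 95" --pt "0 0 -10.15 0 0 0 95" --pt "0 0 -10.15 0 0 0 95"

```text
t: 2.48
eef_pos: [558.5, -314.4, 292.3]
tcp_rot: [3.142, 0.0, 1.645]
ft_force: [-0.5, 0.5, -0.1]
opening: 1.0
grip_force: 0.0
```

>>> jog_arm --pt "0 0 -10.15 0 0 0 95" --pt "0 0 -10.15 0 0 0 95" --pt "0 0 -10.15 0 0 0 95" --pt "0 0 -10.15 0 0 0 95" --pt "0 0 -10.15 0 0 0 95" --pt "0 0 -10.15 0 0 0 95" --pt "0 0 -10.15 0 0 0 95" --pt "0 0 0 0 0 0 95"

```text
t: 3.48
eef_pos: [558.5, -314.4, 292.2]
tcp_rot: [-3.142, 0.0, 2.878]
ft_force: [-0.3, 0.0, 0.5]
opening: 1.002
grip_force: 0.0
```

>>> jog_arm --pt "0 0 0 0 0 30 95" --pt "0 0 0 0 0 30 95" --pt "0 0 0 0 0 30 95" --pt "0 0 0 0 0 30 95" --pt "0 0 0 0 0 20 95" --pt "0 0 0 0 0 10 95"

```text
t: 4.22
eef_pos: [558.3, -314.3, 141.2]
tcp_rot: [3.141, -0.001, 2.875]
ft_force: [-0.2, 0.2, -0.3]
opening: 1.0
grip_force: 0.0
```

>>> jog_arm --pt "0 0 0 0 0 0 75" --pt "0 0 0 0 0 0 65" --pt "0 0 0 0 0 0 62" --pt "0 0 0 0 0 0 58" --pt "0 0 0 0 0 0 50" --pt "0 0 0 0 0 0 50"

```text
t: 4.97
eef_pos: [558.6, -314.6, 142.7]
tcp_rot: [-3.141, 0.001, 2.879]
ft_force: [-1.4, 0.3, 6.3]
opening: 0.63
grip_force: 30.0
```

>>> jog_arm --pt "0 0 0 0 0 -10 50" --pt "0 0 0 0 0 -20 50" --pt "0 0 0 0 0 -30 50" --pt "0 0 0 0 0 -30 50" --pt "0 0 0 0 0 -30 50" --pt "0 0 0 0 0 -20 50" --pt "0 0 0 0 0 -10 50"

```text
t: 5.85
eef_pos: [558.4, -314.4, 293.5]
tcp_rot: [-3.141, 0.001, 2.879]
ft_force: [0.8, -0.1, -1.8]
opening: 0.63
grip_force: 30.0
```

>>> jog_arm --pt "0 0 0 2.5 18 0 50" --pt "0 0 0 4.9 36 0 50" --pt "0 0 0 4.9 36 0 50" --pt "0 0 0 4.9 36 0 50" --pt "0 0 0 4.9 36 0 50" --pt "0 0 0 4.9 36 0 50" --pt "0 0 0 4.9 36 0 50" --pt "0 0 0 5 36 0 50" --pt "0 0 0 2.5 17.4 0 50"

```text
t: 6.98
eef_pos: [594.6, -24.2, 291.3]
tcp_rot: [-3.142, -0.002, 2.881]
ft_force: [0.3, -0.9, -0.7]
opening: 0.63
grip_force: 30.0
```

>>> jog_arm --pt "0 0 5.1 0 0 0 50" --pt "0 0 10.2 0 0 0 50" --pt "0 0 10.2 0 0 0 50" --pt "0 0 10.2 0 0 0 50" --pt "0 0 10.2 0 0 0 50" --pt "0 0 10.2 0 0 0 50" --pt "0 0 5.1 0 0 0 50" --pt "0 0 0 0 0 0 50"

```text
t: 7.98
eef_pos: [594.7, -26.6, 291.6]
tcp_rot: [-3.141, -0.0, 1.811]
ft_force: [-0.1, 0.8, -1.9]
opening: 0.631
grip_force: 30.0
```

Run:
```python
from h import *
s=cam("scene");cv2.imwrite("pics/d.png",cv2.resize(s["color"][100:320,170:400,::-1],(800,765))[:600])
print(env.state()["eef_pos"],env.state()["tcp_rot"])
X=cloud(s);c=s["color"].astype(int)
m=(abs(X[...,0]-595)<90)&(abs(X[...,1]+27)<60)&(X[...,2]>130)&(X[...,2]<200)
w=m&(c.min(-1)>110);P=X[w];print(len(P),P.min(0),P.max(0))
v=P-P.mean(0);print(np.linalg.svd(v,full_matrices=False)[2])
```

```text
[594.80658199 -26.6142609  291.75570294] [-3.14082358e+00 -1.74704952e-04  1.81276723e+00]
279 [542.46573809 -27.20941692 147.46016963] [645.0465976    1.019701   199.98685078]
[[ 0.98698545  0.14032634  0.07853816]
 [ 0.07193591  0.05152557 -0.99607748]
 [-0.14382263  0.98876369  0.04076048]]
```

View pics/d.png

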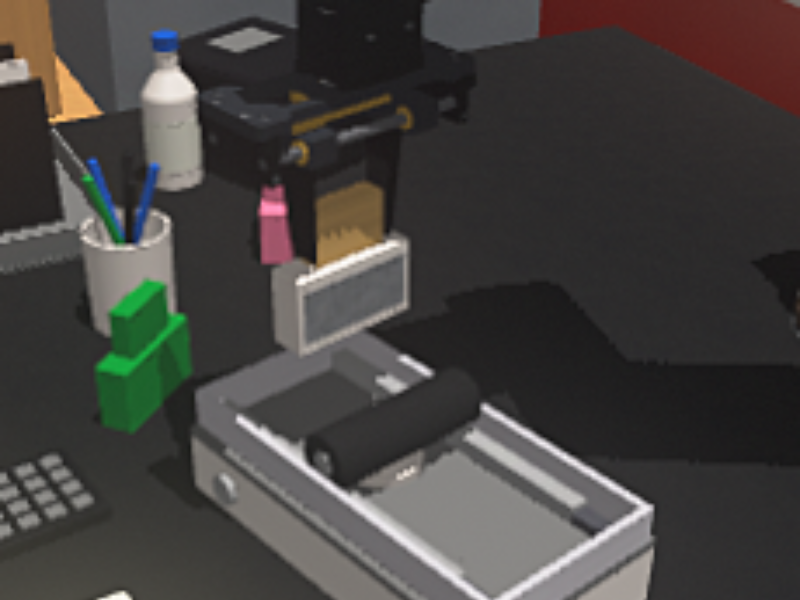

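The white paddle is held upright behind the roller (crop about (345,290), roller about (390,425)). I'll lower it so its underside is just above the rails, then push gently.

>>> jog_arm --pt "0 0 0 0 0 10 50" --pt "0 0 0 0 0 15 50" --pt "0 0 0 0 0 15 50" --pt "0 0 0 0 0 15 50" --pt "0 0 0 0 0 12 50" --pt "0 0 0 0 0 7 50" --pt "0 0 0 0 0 0 50"

```text
t: 8.9
eef_pos: [595.0, -26.7, 217.8]
tcp_rot: [-3.141, -0.0, 1.811]
ft_force: [0.6, -0.8, -0.8]
opening: 0.63
grip_force: 30.0
```

Run:
```python
from h import *
s=env.state();print(s["eef_pos"],s["tcp_rot"],s["ft_force"])
for n in("scene","top"):
    c=cam(n);X=cloud(c);k=c["color"].max(-1)<75
    L=(X[...,:2]-[577.1,46])@np.array([[.971,-.239],[.239,.971]])
    m=k&(abs(L[...,0])<66)&(L[...,1]>-50)&(L[...,1]<150)&(X[...,2]>90)&(X[...,2]<118)
    for a,b in((-64,-20),(-20,20),(20,64)):
        q=m&(L[...,0]>a)&(L[...,0]<b); z=X[q][:,2]; print(n,q.sum(), np.percentile(L[q][:,1],[2,98]).round(1), np.median(L[q][z>np.percentile(z,85)][:,1]).round(1) )
```

```text
[594.99034291 -26.68557638 217.7793034 ] [-3.14098406e+00 -1.90630673e-04  1.81074621e+00] [ 0.6232298  -0.79151132 -0.81909122]
scene 220 [-25.4   6.9] -15.0
scene 211 [-24.2   6.6] -14.7
scene 260 [-28.    6.6] -14.3Traceback (most recent call last):
  File "<stdin>", line 8, in <module>
    return _quantile_unchecked(
        a, q, axis, out, overwrite_input, method, keepdims, weights)
    return _ureduce(a,
                    func=_quantile_ureduce_func,
    ...<5 lines>...
                    overwrite_input=overwrite_input,
                    method=method)
    r = func(a, **kwargs)
    result = _quantile(arr,
                       quantiles=q,
    ...<2 lines>...
                       out=out,
                       weights=wgt)
    slices_having_nans = np.isnan(arr[-1, ...])
                                  ~~~^^^^^^^^^
IndexError: index -1 is out of bounds for axis 0 with size 0
```

>>> jog_arm --pt "0 0 0 5 0 0 50" --pt "0 0 0 5 0 0 50" --pt "0 0 0 4 0 0 50" --pt "0 0 0 3 0 0 50" --pt "0 0 0 3 0 0 50" --pt "0 0 0 3 0 0 50" --pt "0 0 0 3 0 0 50" --pt "0 0 0 4 0 0 50" --pt "0 0 0 4 0 0 50" --pt "0 0 0 4 0 0 50"

```text
t: 10.25
eef_pos: [585.9, 10.5, 218.2]
tcp_rot: [-3.142, 0.0, 1.811]
ft_force: [-0.2, -0.2, -0.8]
opening: 0.634
grip_force: 30.0
```

>>> jog_arm --pt "0 0 0 4 0 0 50" --pt "0 0 0 4 0 0 50" --pt "0 0 0 4 0 0 50" --pt "0 0 0 4 0 0 50" --pt "0 0 0 4 0 0 50" --pt "0 0 0 4 0 0 50" --pt "0 0 0 4 0 0 50" --pt "0 0 0 4 0 0 50" --pt "0 0 0 4 0 0 50" --pt "0 0 0 4 0 0 50"

```text
t: 11.5
eef_pos: [576.4, 49.3, 218.2]
tcp_rot: [3.142, 0.0, 1.811]
ft_force: [1.0, 0.1, -1.0]
opening: 0.632
grip_force: 30.0
```

```bash
cat >> h.py <<'E'
def roller():
    s=env.state();print(s["eef_pos"].round(1),s["tcp_rot"].round(3),s["ft_force"].round(1))
    for n in("scene","top"):
        c=cam(n);X=cloud(c);k=c["color"].max(-1)<75
        L=(X[...,:2]-[577.1,46])@np.array([[.971,-.239],[.239,.971]])
        t=(s["eef_pos"][:2]-[577.1,46])@np.array([-.239,.971])
        m=k&(abs(L[...,0])<62)&(L[...,1]>t+16)&(L[...,1]<148)&(X[...,2]>90)&(X[...,2]<118)
        q=X[m]
        if m.sum()<20: print(n,"unseen");continue
        print(n,"tcp s",t.round(1),m.sum(),np.percentile(L[m][:,1],[2,98]).round(1),"top z",np.percentile(q[:,2],95).round(1),"s at top",np.median(L[m][q[:,2]>np.percentile(q[:,2],80)][:,1]).round(1))
    return c
E
python3 -c "
from h import *
roller()"
```

```text
[576.4  49.3 218.2] [3.142 0.    1.811] [ 1.   0.1 -1. ]
scene tcp s 3.4 708 [30.4 63. ] top z 113.5 s at top 42.1
top unseen
```

>>> jog_arm --pt "0 0 0 4 0 0 50" --pt "0 0 0 4 0 0 50" --pt "0 0 0 4 0 0 50" --pt "0 0 0 4 0 0 50" --pt "0 0 0 4 0 0 50" --pt "0 0 0 4 0 0 50" --pt "0 0 0 4 0 0 50" --pt "0 0 0 4 0 0 50" --pt "0 0 0 4 0 0 50" --pt "0 0 0 4 0 0 50"

```text
t: 12.85
eef_pos: [566.9, 88.2, 218.2]
tcp_rot: [3.142, 0.0, 1.811]
ft_force: [0.1, -0.2, -1.4]
opening: 0.632
grip_force: 30.0
```

>>> jog_arm --pt "0 0 0 4 0 0 50" --pt "0 0 0 4 0 0 50" --pt "0 0 0 4 0 0 50" --pt "0 0 0 4 0 0 50" --pt "0 0 0 4 0 0 50" --pt "0 0 0 4 0 0 50" --pt "0 0 0 4 0 0 50" --pt "0 0 0 3 0 0 50" --pt "0 0 0 3 0 0 50" --pt "0 0 0 2 0 0 50"

```text
t: 14.1
eef_pos: [558.4, 123.1, 218.2]
tcp_rot: [3.142, 0.0, 1.811]
ft_force: [0.2, 0.5, -1.4]
opening: 0.633
grip_force: 30.0
```

```bash
python3 -c "
from h import *
roller()"
```

```text
[558.4 123.1 218.2] [3.142 0.    1.811] [ 0.2  0.5 -1.4]
scene tcp s 79.3 621 [116.8 147.7] top z 109.7 s at top 132.6
top unseen
```

The roller's top has dropped by about 4 mm, so it is in the notch. I'll back off and put the paddle down on the free counter between the station and its old spot.

>>> jog_arm --pt "0 0 0 -5 0 0 50" --pt "0 0 0 -10 0 0 50" --pt "0 0 0 0 0 -15 50" --pt "0 0 0 0 0 -25 50" --pt "0 0 0 0 0 -20 50"

```text
t: 14.82
eef_pos: [562.1, 108.2, 280.2]
tcp_rot: [3.14, 0.0, 1.81]
ft_force: [0.4, 0.6, -2.6]
opening: 0.625
grip_force: 30.0
```

>>> jog_arm --pt "0 0 0 -18 -6 0 50" --pt "0 0 0 -37 -12 0 50" --pt "0 0 0 -37 -12 0 50" --pt "0 0 0 -37 -12 0 50" --pt "0 0 0 -37 -12 0 50" --pt "0 0 0 -37 -12 0 50" --pt "0 0 0 -37 -12 0 50" --pt "0 0 0 -36 -11 0 50" --pt "0 0 0 -18.5 -6 0 50" --pt "0 0 0 0 0 0 50"

```text
t: 16.08
eef_pos: [539.2, -201.4, 277.9]
tcp_rot: [-3.141, -0.0, 1.809]
ft_force: [-0.1, 0.1, -1.4]
opening: 0.627
grip_force: 30.0
```

>>> jog_arm --pt "0 0 0 0 0 20 50" --pt "0 0 0 0 0 30 50" --pt "0 0 0 0 0 30 50" --pt "0 0 0 0 0 25 50" --pt "0 0 0 0 0 15 50" --pt "0 0 0 0 0 8 50" --pt "0 0 0 0 0 4 50" --pt "0 0 0 0 0 1 50" --pt "0 0 0 0 0 0 50"

```text
t: 17.2
eef_pos: [539.9, -200.4, 145.7]
tcp_rot: [3.141, 0.001, 1.811]
ft_force: [0.3, -0.9, -1.0]
opening: 0.633
grip_force: 30.0
```

>>> jog_arm --pt "0 0 0 0 0 1 50" --pt "0 0 0 0 0 1 50" --pt "0 0 0 0 0 0.7 50" --pt "0 0 0 0 0 0 50"

```text
t: 17.7
eef_pos: [539.7, -200.3, 142.8]
tcp_rot: [3.141, 0.0, 1.811]
ft_force: [-1.1, 0.1, 2.0]
opening: 0.632
grip_force: 30.0
```

>>> jog_arm --pt "0 0 0 0 0 0 62" --pt "0 0 0 0 0 0 70" --pt "0 0 0 0 0 0 80" --pt "0 0 0 0 0 0 86" --pt "0 0 0 0 0 0 86" --pt "0 0 0 0 0 -15 86" --pt "0 0 0 0 0 -30 86" --pt "0 0 0 0 0 -40 86" --pt "0 0 0 0 0 -40 86" --pt "0 0 0 0 0 -20 86"

```text
t: 18.95
eef_pos: [539.8, -200.3, 290.9]
tcp_rot: [3.139, 0.002, 1.811]
ft_force: [-0.4, -0.0, 0.4]
opening: 0.903
grip_force: 0.0
```

Run:
```python
from h import *
c=roller();a=cam("scene")
f=lambda i:cv2.resize(i[...,::-1],(400,480),interpolation=cv2.INTER_CUBIC)
cv2.imwrite("pics/e.png",np.hstack([f(c["color"][130:280,170:420]),f(a["color"][150:320,190:380])]))
O=np.array([577.1,46]);Rm=np.array([[.971,-.239],[.239,.971]])
for n,i in(("top",c),("scene",a)):
    X=cloud(i);L=(X[...,:2]-O)@Rm
    # neck rim ring
    m=(abs(X[...,2]-62)<3)&(np.hypot(L[...,0],L[...,1]+30)<36)
    P=L[m].astype(np.float32)
    (ctr,r)=cv2.minEnclosingCircle(P)
    g=np.linalg.lstsq(np.c_[2*P,np.ones(len(P))],(P**2).sum(1),rcond=None)[0]
    print(n,"rim",len(P),np.round(ctr,1),round(r,1),"alg",g[:2].round(1),np.sqrt(g[2]+g[0]**2+g[1]**2).round(1),np.median(X[m][:,2]), "world",(O+Rm@np.array(ctr)).round(1))
    m=(X[...,2]>78)&(X[...,2]<92)&(abs(L[...,0])<95)&(abs(L[...,1])<170)
    print("rim outer",cv2.minAreaRect(X[m][:,:2].astype(np.float32)))
    for d in env.recognise(n,"paddle_center")[:3]:
        u,v=np.round(d["location"]).astype(int);print(d["location"],X[v,u])
    for nm,zz in(("knob",(84,100)),("fl",(46,56))):
        m=(abs(X[...,0]-548)<45)&(abs(X[...,1]-342)<45)&(X[...,2]>zz[0])&(X[...,2]<zz[1])
        print(nm,cv2.minEnclosingCircle(X[m][:,:2].astype(np.float32)),X[m].mean(0))
```

```text
[ 539.8 -200.3  290.9] [3.139e+00 2.000e-03 1.811e+00] [-0.4 -0.   0.4]
scene tcp s -230.3 619 [116.9 147.7] top z 109.5 s at top 132.3
top tcp s -230.3 954 [106.2 141.7] top z 110.5 s at top 126.2
top rim 140 [  0.3 -29.3] 35.0 alg [ -0.3 -30.8] 28.0 61.47265309279669 world [584.4  17.6]
rim outer ((577.55029296875, 45.254180908203125), (151.0646514892578, 312.1776123046875), 13.730937957763672)
[349.5, 137.1] [ 719.13361907 -194.71860377   62.03940465]
[470.1, 243.6] [ 459.55183176 -442.19771397   74.17861922]
[193.4, 212.4] [546.10318905 166.01707959 109.27260551]
knob ((547.8636474609375, 342.1344909667969), 14.87468147277832) [547.31837336 341.0338008   90.72259517]
fl ((548.12841796875, 342.132080078125), 32.74178695678711) [545.73671859 336.02869287  51.31675331]
scene rim 91 [ -0.4 -27. ] 31.1 alg [  0.6 -28. ] 27.6 60.8487269202634 world [583.1  19.7]
rim outer ((576.64501953125, 46.58305358886719), (154.03973388671875, 314.7841491699219), 13.996414184570312)
[259.1, 192.4] [ 546.62148733 -186.28003567   54.57611423]
[211.2, 203.7] [ 693.46484314 -191.51778108   51.63486919]
[249.8, 158.3] [ 484.66228412 -395.69125831   61.37502585]
knob ((547.5191040039062, 344.8668518066406), 13.491350173950195) [548.57311204 346.0169388   90.25987655]
fl ((547.3895874023438, 344.4110107421875), 32.22325134277344) [551.99271457 350.41718798  51.25184288]
```

View pics/e.png

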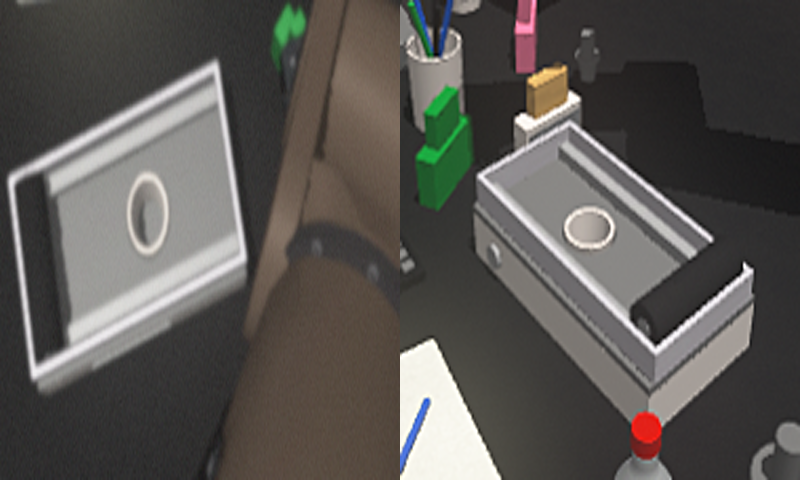

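The roller (scene crop right half (690,285)) lies in the notch. The white paddle stands upright behind the station (548,115), and the neck is free (590,228). Next I need a finer mouth position and the clearance to the bottle beside the stopper.

```bash
cat >> h.py <<'E'
def onplane(c,uv,z0):
    p=cv2.undistortPoints(np.array(uv,float).reshape(-1,1,2),np.array(c["camera_matrix"]),np.array([c["k1"],0,0,0.])).reshape(-1,2)
    M=np.linalg.inv(c["world_to_cam"]);d=np.c_[p[:,0],-p[:,1],-np.ones(len(p))]@M[:3,:3].T;o=M[:3,3]
    return o+d*((z0-o[2])/d[:,2])[:,None]
E
python3 - <<'E'
from h import *
from scipy.optimize import least_squares
d=np.load("first.npz")
for n in("top","scene"):
    c=cam(n);X=cloud(c);k=c["color"].astype(int)
    r=np.hypot(X[...,0]-584.3,X[...,1]-17.1)
    m=(r<40)&(k[...,0]-k[...,2]>12)&(k[...,0]>150)
    v,u=np.nonzero(m);P=onplane(c,np.c_[u,v],62)[:,:2]
    f=least_squares(lambda q:np.hypot(*(P-q[:2]).T)-q[2],[584,17,28],loss="soft_l1");print(n,"mouth",len(P),f.x.round(1),np.abs(f.fun).mean().round(2))
    X=d["B" if n=="top" else "A"]
    b=(abs(X[...,0]-650)<80)&(abs(X[...,1]-320)<70)&(X[...,2]>15)&(np.hypot(X[...,0]-548,X[...,1]-343)>45)
    P=X[b];print("bottle",len(P),np.percentile(P,[1,50,99],axis=0).round())
    P=X[b&(X[...,2]>60)];print("bottle>60",len(P),np.percentile(P,[1,50,99],axis=0).round())
E
```

```text
top mouth 127 [584.2  17.2  26.8] 1.73
bottle 802 [[662. 293.  18.]
 [681. 309.  99.]
 [711. 339. 152.]]
bottle>60 628 [[663. 293.  62.]
 [682. 311. 105.]
 [711. 340. 153.]]
scene mouth 225 [580.1  20.6  23. ] 6.22
bottle 1565 [[668. 309.  17.]
 [697. 336.  92.]
 [715. 349. 151.]]
bottle>60 1124 [[668. 307.  62.]
 [696. 333. 102.]
 [715. 349. 151.]]
```

>>> jog_arm --pt "0 0 0 25 6.5 0 60" --pt "0 0 0 50 13.1 0 60" --pt "0 0 0 50 13.1 0 60" --pt "0 0 0 50 13.1 0 60" --pt "0 0 0 50 13.1 0 60" --pt "0 0 0 50 13.1 0 60" --pt "0 0 0 50 13.1 0 60" --pt "0 0 0 50 13.1 0 60" --pt "0 0 0 50 13.1 0 60" --pt "0 0 0 50 13.1 0 60"

```text
t: 20.55
eef_pos: [547.4, 292.4, 286.5]
tcp_rot: [-3.14, 0.0, 1.811]
ft_force: [0.8, -0.3, -0.7]
opening: 0.63
grip_force: 0.0
```

>>> jog_arm --pt "0 0 0 35 9 0 60" --pt "0 0 0 15.5 4 0 60" --pt "0 0 0 0 0 0 60" --pt "0 0 0 0 0 0 60"

```text
t: 21.05
eef_pos: [548.4, 341.6, 287.3]
tcp_rot: [-3.141, 0.0, 1.81]
ft_force: [0.5, 0.5, -0.5]
opening: 0.634
grip_force: 0.0
```

>>> jog_arm --pt "0 0 0 1.5 0 20 60" --pt "0 0 0 0 0 30 60" --pt "0 0 0 0 0 30 60" --pt "0 0 0 0 0 30 60" --pt "0 0 0 0 0 22 60" --pt "0 0 0 0 0 12 60" --pt "0 0 0 0 0 6 60" --pt "0 0 0 0 0 0 60"

```text
t: 22.05
eef_pos: [548.1, 344.0, 137.8]
tcp_rot: [3.141, -0.0, 1.81]
ft_force: [0.3, -0.1, 0.5]
opening: 0.629
grip_force: 0.0
```

Run:
```python
from h import *
c=cam("scene");cv2.imwrite("pics/f.png",cv2.resize(c["color"][220:370,300:450,::-1],(600,600),interpolation=cv2.INTER_CUBIC))
print(env.state()["eef_pos"])
```

```text
[548.16746537 344.20157102 138.14577092]
```

View pics/f.png

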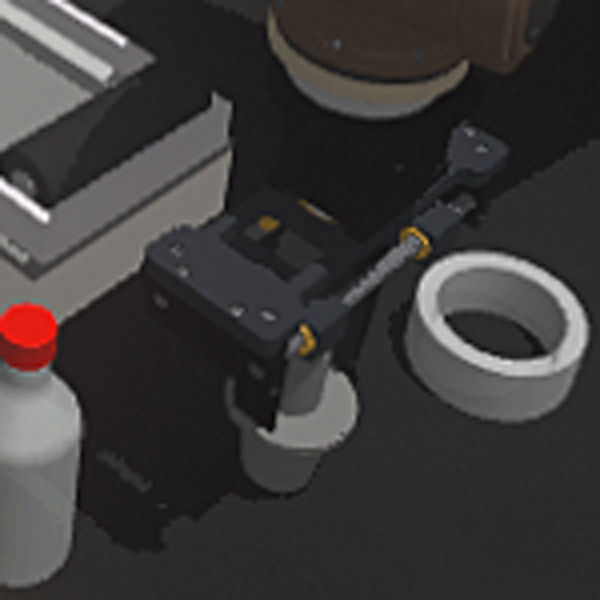

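The open fingers straddle the large stopper's knob (crop (305,380)), and the bottle (30,450) is clear. Closing now.

>>> jog_arm --pt "0 0 0 -0.8 0 2.5 50" --pt "0 0 0 0 0 0 40" --pt "0 0 0 0 0 0 34" --pt "0 0 0 0 0 0 30" --pt "0 0 0 0 0 0 26" --pt "0 0 0 0 0 0 20" --pt "0 0 0 0 0 0 20"

```text
t: 22.98
eef_pos: [548.2, 343.5, 135.0]
tcp_rot: [3.141, 0.0, 1.811]
ft_force: [0.3, 0.7, 0.7]
opening: 0.289
grip_force: 30.0
```

>>> jog_arm --pt "0 0 0 0 0 -10 20" --pt "0 0 0 0 0 -25 20" --pt "0 0 0 0 0 -35 20" --pt "0 0 0 0 0 -30 20" --pt "0 0 0 0 0 -15 20" --pt "0 0 0 0 0 0 20"

```text
t: 23.72
eef_pos: [548.1, 343.5, 250.7]
tcp_rot: [3.14, -0.0, 1.811]
ft_force: [-0.1, -0.2, -2.6]
opening: 0.29
grip_force: 30.0
```

>>> jog_arm --pt "0 0 0 -16 -2 -20 20" --pt "0 0 0 -35 -4.6 -10 20" --pt "0 0 0 -38 -5 0 20" --pt "0 0 0 -38 -5 0 20" --pt "0 0 0 -38 -5 0 20" --pt "0 0 0 -38 -5 0 20" --pt "0 0 0 -38 -5 0 20" --pt "0 0 0 -38 -5 0 20" --pt "0 0 0 -30 -4 0 20" --pt "0 0 0 -16.4 -2.2 0 20"

```text
t: 24.98
eef_pos: [583.7, 15.2, 280.1]
tcp_rot: [-3.141, 0.0, 1.809]
ft_force: [-0.6, -0.5, -1.6]
opening: 0.292
grip_force: 30.0
```

>>> jog_arm --pt "0 0 0 0 0 0 20" --pt "0 0 0 0 0 0 20"

```text
t: 25.22
eef_pos: [583.7, 17.9, 280.0]
tcp_rot: [-3.141, -0.0, 1.811]
ft_force: [-0.0, -0.0, -1.2]
opening: 0.291
grip_force: 30.0
```

Run:
```python
from h import *
s=env.state();p=s["eef_pos"];print(p,s["tcp_rot"])
for n in("scene","top"):
    c=cam(n);X=cloud(c);z0=p[2]-135
    print(n,env.recognise(n,"stopper_center")[:1])
    # flange underside/top ring at heights z0+45..51
    m=(np.hypot(X[...,0]-p[0],X[...,1]-p[1])<45)&(X[...,2]>z0-3)&(X[...,2]<z0+56)&(c["color"].min(-1)>60)
    P=X[m]
    if len(P)<30: print("unseen");continue
    q=P[(P[:,2]>z0+48)];print(len(P),len(q),P.min(0).round(),P.max(0).round(), cv2.minEnclosingCircle(q[:,:2].astype(np.float32)))
    if n=="scene": cv2.imwrite("pics/g.png",cv2.resize(c["color"][150:290,210:370,::-1],(640,560),interpolation=cv2.INTER_CUBIC))
```

```text
[583.71281902  17.92415518 280.02073394] [-3.14135949e+00 -1.81518159e-04  1.81117847e+00]
scene [{'location': [280.8, 188.7], 'score': 0.87}]
432 186 [551.  -9. 143.] [613.  52. 201.] ((582.3338623046875, 20.149404525756836), 31.973264694213867)
top []
unseen
```

View pics/g.png

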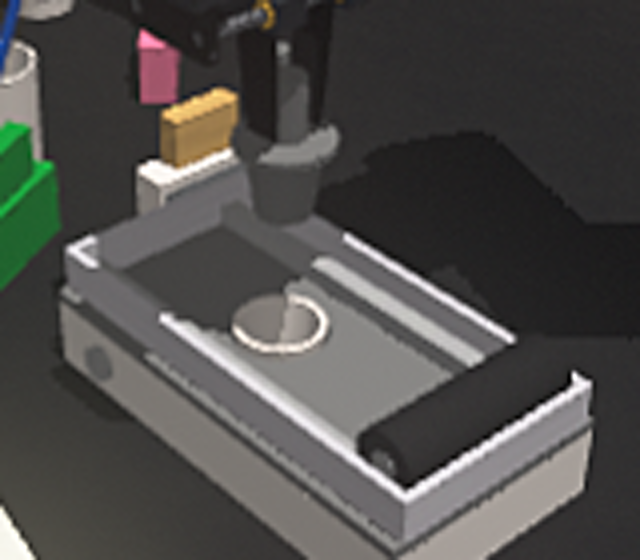

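The held stopper's flange at (285,150) sits above the open neck at (280,322), about 1 mm off by the scene camera. I'll trim that and lower it.

>>> jog_arm --pt "0 0 0 -0.8 0.7 12 20" --pt "0 0 0 0 0 20 20" --pt "0 0 0 0 0 20 20" --pt "0 0 0 0 0 15 20" --pt "0 0 0 0 0 10 20" --pt "0 0 0 0 0 5 20" --pt "0 0 0 0 0 5 20" --pt "0 0 0 0 0 5 20" --pt "0 0 0 0 0 5 20" --pt "0 0 0 0 0 5 20"

```text
t: 26.68
eef_pos: [584.8, 16.6, 177.8]
tcp_rot: [3.141, 0.0, 1.811]
ft_force: [-0.6, 0.2, -1.7]
opening: 0.289
grip_force: 30.0
```

>>> jog_arm --pt "0 0 0 0 0 4 20" --pt "0 0 0 0 0 4 20" --pt "0 0 0 0 0 4 20" --pt "0 0 0 0 0 0 20"

```text
t: 27.18
eef_pos: [584.6, 16.6, 165.7]
tcp_rot: [-3.141, -0.0, 1.811]
ft_force: [-0.2, -0.7, -1.3]
opening: 0.289
grip_force: 30.0
```

>>> jog_arm --pt "0 0 0 0.6 0 2 20" --pt "0 0 0 0 0 2 20" --pt "0 0 0 0 0 2 20" --pt "0 0 0 0 0 2 20" --pt "0 0 0 0 0 0 20"

```text
t: 27.8
eef_pos: [584.6, 17.2, 157.8]
tcp_rot: [-3.141, 0.0, 1.811]
ft_force: [-0.4, -0.2, -2.6]
opening: 0.29
grip_force: 30.0
```

>>> jog_arm --pt "0 0 0 0 0 1.5 20" --pt "0 0 0 0 0 1.5 20" --pt "0 0 0 0 0 1 20" --pt "0 0 0 0 0 0 20"

```text
t: 28.3
eef_pos: [584.6, 17.2, 153.9]
tcp_rot: [-3.141, 0.0, 1.811]
ft_force: [-0.9, -0.5, -2.5]
opening: 0.287
grip_force: 30.0
```

>>> jog_arm --pt "0 0 0 0 0 0.7 20" --pt "0 0 0 0 0 0.7 20" --pt "0 0 0 0 0 0 20"

```text
t: 28.68
eef_pos: [584.6, 17.2, 152.6]
tcp_rot: [-3.142, 0.0, 1.811]
ft_force: [-0.4, -0.1, -1.6]
opening: 0.287
grip_force: 30.0
```

>>> jog_arm --pt "0 0 0 0 0 0.4 20" --pt "0 0 0 0 0 0.4 20" --pt "0 0 0 0 0 0 20"

```text
t: 29.05
eef_pos: [584.6, 17.2, 152.0]
tcp_rot: [3.141, 0.0, 1.811]
ft_force: [-0.7, -0.9, 1.4]
opening: 0.29
grip_force: 30.0
```

Contact came exactly at the expected home height. Releasing and withdrawing straight up.

>>> jog_arm --pt "0 0 0 0 0 0.2 26" --pt "0 0 0 0 0 0 32" --pt "0 0 0 0 0 0 40" --pt "0 0 0 0 0 0 50" --pt "0 0 0 0 0 0 50" --pt "0 0 0 0 0 -10 50" --pt "0 0 0 0 0 -20 50" --pt "0 0 0 0 0 -30 50" --pt "0 0 0 0 0 -40 50" --pt "0 0 0 0 0 -30 50"

```text
t: 30.3
eef_pos: [584.6, 17.2, 284.0]
tcp_rot: [3.14, 0.001, 1.811]
ft_force: [-0.3, -0.4, -0.6]
opening: 0.528
grip_force: 0.0
```

Run:
```python
from h import *
roller();c=cam("scene");X=cloud(c)
cv2.imwrite("pics/i.png",cv2.resize(c["color"][140:320,190:380,::-1],(620,587),interpolation=cv2.INTER_CUBIC))
r=np.hypot(X[...,0]-583.8,X[...,1]-18.5)
for t,m in(("flange",(r<34)&(abs(X[...,2]-67)<6)),("knob",(r<20)&(abs(X[...,2]-107)<5))):
    P=X[m];A=np.linalg.lstsq(np.c_[P[:,:2]-P[:,:2].mean(0),np.ones(len(P))],P[:,2],rcond=None)[0]
    print(t,len(P),cv2.minEnclosingCircle(P[:,:2].astype(np.float32)),"slope,z",A.round(3))
```

```text
[584.6  17.2 284. ] [3.140e+00 1.000e-03 1.811e+00] [-0.3 -0.4 -0.6]
scene tcp s -29.7 619 [116.7 147.8] top z 109.7 s at top 133.2
top unseen
flange 249 ((583.091552734375, 19.032194137573242), 32.25808334350586) slope,z [-1.0000e-02 -2.4000e-02  6.7033e+01]
knob 67 ((583.30908203125, 18.290555953979492), 14.137795448303223) slope,z [-1.3000e-02 -4.4000e-02  1.0666e+02]
```

View pics/i.png

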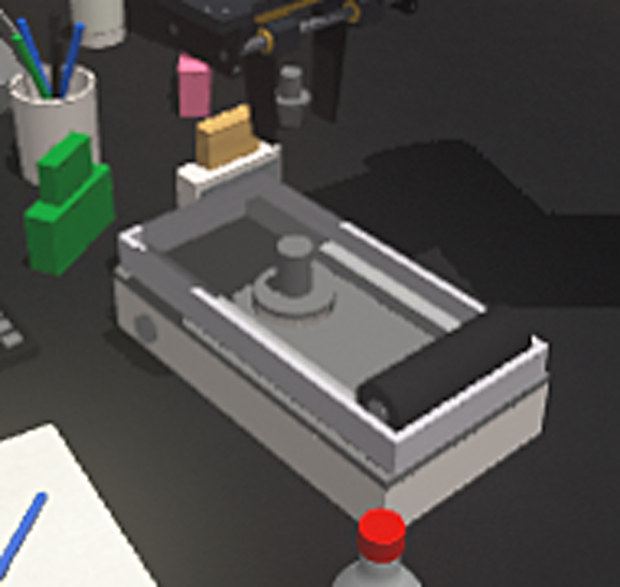

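The stopper sits flat and home in the neck (293,290; flange top 67 mm, level). The roller is in the notch (450,365) and the paddle stands upright (230,155). Handing in.

```bash
python3 -c "
from cell import env
print(env.job_done())"
```

```text
the job is handed in; nothing more can be done
None
```

The job is handed in at about 30 s of the 72 s: the roller is parked in the notch, the paddle stands upright on the counter at a new free spot nearer the station, and the larger stopper is fully home in the filler neck.

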